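Draw the air cleaner's filter tray with the tray hook

TASK

Take the tray hook from its pad, drop its tip into the finger hole of the air cleaner's filter tray and gently draw the tray out until you feel it pull up firmly against its inner stop. Then unhook, leave the tray drawn out, and stand the hook upright back on its pad. Touch the air cleaner with the hook only, never strain the tray, and do not disturb the other things on the desk.

Things in the scene. Friction and masses are not known exactly. Their poses are not given: they have to be found in the camera images.
- cleaner: Desktop air cleaner: fixed white box 200 x 220 x 100 mm (x, y, z), grille on top. Origin: centre of its underside, on the desk. Its front, with the grey filter tray, looks along its own -x (housing front at x = -100 mm, shut tray's front at -108 mm). Hook force above 18 N on it or its tray breaks the tray: keep probing touches to a few newtons.
- tab_mid (a point): Point on the tray's middle line, at the pull tab's top face (48 mm above the desk), level with the finger hole in x (135 mm ahead of the cleaner's origin with the tray shut); cleaner's axes. The hole is NOT exactly here: its centre is 0 to 14 mm to either side along y, unmeasured, as the tab floats sideways on the tray (it slides if pushed sideways with over 2.5 N). Feel or look for it.
- tab_root (a point): Middle of the tray's front face at the tab's top height, where the tab joins; cleaner's axes. The tab is a flat level grey plate sticking out 52 mm along -x, 70 mm wide, 6 mm thick (underside 42 mm above the desk, free space below). Its one vertical round finger hole, 16 mm in diameter, goes right through; hole centre 27 mm from the tray's front face, on the tab's middle line.
- tray (a joint): Draw of the tray along the cleaner's -x, m: 0 shut (starts 0 to 8 mm ajar). Drags with 3 to 4 N, stays where left. A hidden rubber-buffered stop (4 N per mm) is met 60 to 105 mm out, differently each time. It counts as drawn to the stop when nearly still (under 15 mm/s) with the hook pressing on it with 10 to 18 N for 0.2 s: pull steadily with about 14 N for half a second.
- hook_grip (a point): Centre, half-way up, of the tray hook's handle: an upright black block 70 x 22 x 44 mm (x, y, z) standing on its underside on the pad; grip it across its 22 mm (own y). A steel rod 10 mm thick leaves its +x end 14 mm above this point, runs level to x = +90 mm, then turns straight down. Hook about 220 g. Axes: x to the tip, z up.
- hook_tip (a point): Rounded lower end of the hook's downturned steel tip (10 mm thick): 90 mm along +x from hook_grip and 16 mm below it, 6 mm above the level of the handle's underside. The level rod's underside is 25 mm above this point. Same axes as hook_grip.
- pad: Fixed grey rubber pad 170 x 80 x 4 mm (x, y, z) on the desk, where the hook stands at the start and must end. Origin: centre of its underside; its top is 4 mm higher. At the start the handle stands near the pad's x = -20 mm, tip along the pad's +x.
- sanitizer: Bystander: clear bottle with white cap, 56 mm across, 150 mm tall, beside the air cleaner. Origin: centre of its underside.
- mug: Bystander: white mug, 80 mm across, 95 mm tall. Origin: centre of its underside.
- stapler: Bystander: stapler 130 x 34 x 39 mm, lying beside the pad. Origin: centre of its underside, x along its length.
- mouse: Bystander: black computer mouse 105 x 60 x 31 mm. Origin: centre of its underside.
- pencup: Bystander: dark steel pen cup, 74 mm across, 100 mm tall. Origin: centre of its underside.

How it is judged:
On the way, in this order (a step that is already met when the one before it is completed fails the run):
1. the hook is lifted off its pad (height (world z) of hook_grip above 0.05 m), for 0.1 s.
2. the hook's tip is down in the tab's finger hole, at least 4 mm below the tab's top face (x of hook_tip in the frame of cleaner between -0.158 and -0.118 m and y of hook_tip in the frame of cleaner between -0.02 and 0.02 m and z of hook_tip in the frame of cleaner below 0.044 m), for 0.1 s.
3. with the tip still in the hole, the tray is drawn against its stop: out by more than 55 mm, nearly still (under 15 mm/s), the hook pressing on it with 10 to 18 N (value of joint tray above 0.055 m and velocity of joint tray between -0.015 and 0.015 m/s and contact force between hook and cleaner above 10 N and z of hook_tip in the frame of cleaner below 0.046 m), for 0.2 s.
At the end, for the whole second after the job is handed in: The tray is left drawn out by more than 55 mm, and the hook stands upright (within 0.1 rad), at rest, on its pad: the handle's centre within 60 mm along and 35 mm across of the pad's centre, its underside on the pad (value of joint tray above 0.055 m and x of hook_grip in the frame of pad between -0.06 and 0.06 m and y of hook_grip in the frame of pad between -0.035 and 0.035 m and z of hook_grip in the frame of pad below 0.03 m and angle between hook_grip's own z axis and vertical below 0.1 rad and linear speed of hook below 0.02 m/s); the robot touches nothing.
It fails at once if the hook strains the air cleaner or its tray: contact force above 18 N (contact force between hook and cleaner above 18 N).
It fails at once if the robot itself (fingers or arm) touches the air cleaner or its tray (contact force between any of the fingers, the arm and cleaner above 0.5 N).
It fails at once if a bystander (sanitizer bottle, mug, stapler, mouse or pen cup) is moved by more than 20 mm (distance of any of sanitizer, mug, stapler, mouse, pencup from where it was at the start of the episode above 0.02 m).
It also fails if it takes over 72 s, if anything falls off the work surface, if the arm or the gripper's body presses on something with over 40 N, if the wrist force passes 120 N, or if a joint passes its speed limit or range.

ROBOT

A 7-joint arm with a two-finger parallel gripper is mounted at the origin on the work surface. World frame = base frame: x ahead of the robot, y to its left, z up, the work surface at z = 0. Lengths are in m, angles in rad, forces in N, time in s.
With the tool pointing down it reaches from about 0.425 to 0.925 m from the base axis. Payload 6.8 kg.
Tool frame: the origin (TCP) lies between the finger pads; the fingertips stand 25 mm ahead of it and the grasp point (between the pads) lies 6 mm ahead of it; z points along the fingers, y is the direction in which the jaws open and shut (so a half turn about z gives the same grasp; the last joint's range is limited). The gripper opens to 85 mm and grips with 20 to 120 N. Pads are 22 mm wide; open, the fingers measure 114 mm over their backs; the gripper's body (76 mm by 85 mm) begins 54 mm behind the grasp point. The pads swing forward as they close: fully open they stand 13 mm farther back than shut.
Start: joints at [-1.278, 0.477, 0.022, 1.555, -0.011, 1.109, -0.083], TCP at [0.263, 0.622, 0.223] pointing down, gripper open.
Joint ranges: [-2.96, 2.96], [-0.34, 2.1], [-1.41, 1.46], [0.24, 2.44], [-1.37, 4.51], [0.17, 1.92], [-2.96, 2.96]. Speed limits (rad/s): [2.39, 2.39, 3.14, 3.14, 3.14, 3.14, 3.14].

INTERFACE

Orientations are given as [roll, pitch, yaw] about the fixed x, y, z axes, in that order (R = Rz(yaw) Ry(pitch) Rx(roll)).
In Python, from workcell import bot, gripper_open, grab, solver, imaging, order, status gives the robot as it stands. Calls block until the motion is done:
- bot.reach(position, orientation): joint-space move of the TCP to a pose.
- bot.servo_line(position, ori=None, velocity=0.15, stop_force=None): straight line of the TCP; ori=None keeps the orientation; velocity is the mean speed in m/s. With stop_force (N) it stops when the force on the tool has changed by that much, and returns True; else False.
- bot.goto_joints(angles): joint-space move.
- gripper_open() and grab(f_grip=None): open the fingers fully, or close them until they stop; f_grip is the grip in N (None keeps the last).
- bot.sleep(seconds).
- solver.inverse_kinematics(position, orientation): joint angles nearest the present ones, or None.
- imaging.grab_frame(name): name is "scene" or "top" or "wrist"; returns a dict with "image" (400x640x3 uint8, red, green, blue), "depth" (400x640 float32, m along the optical axis (not along the pixel's ray), 0 where there is no reading), "mtx" (3x3 intrinsics, pixels), "distortion" ([k1, k2, p1, p2, k3] as OpenCV has them; the pictures are not rectified), "R" (3x3) and "t" (3): a world point X has camera coordinates R X + t; the wrist camera has in their place "T_tool_cam" (4x4, takes a point from camera to tool coordinates, whose origin is the TCP and whose axes are the flange's). Camera axes: x right, y down, z forward; pixel columns grow to the right and rows downward; lengths in m; the calibration is good to about 2 mm. A picture is of the moment at which its call begins: read the wrist's pose just before it.
A pose or a line that the arm cannot do raises bot.IKError and nothing moves.
- order.hand_in(): hands the job in, once; it reports no verdict.
Readings, each from a call of its own:
- status.read_time_s(): time.
- status.read_qpos(): joint angles.
- status.read_joint_vel(): joint speeds.
- status.read_joint_efforts(): joint torques, N m.
- status.read_ee_pos(): TCP position.
- status.read_ee_rot(): TCP orientation.
- status.read_wrist_force(): force on the tool from outside, world axes, zero at the start.
- status.read_torque(): the same for the moment, N m.
- status.read_width(): finger opening in m.
Only numpy, scipy, OpenCV 4.12 (cv2) and the standard library are available. Lean on these libraries where they do the work, as an engineer would, in place of code of your own. Each camera call takes 0.05 s, during which the arm holds its last target.

## Working session

There is one attempt and no reset: what is moved stays moved. The work goes in short steps, each a Python script; the robot and the scene stay as the last script left them, time stands still between calls to the robot, and variables do not carry over. Pictures are saved under pics/ and viewed, and the job is handed in when it is done.

```bash
ls; mkdir -p pics
cat > h.py <<'E'
import numpy as np, cv2
from workcell import bot, gripper_open, grab, solver, imaging, order, status
from scipy.spatial.transform import Rotation as Ro
def snap(name,fn=None):
    p=np.array(status.read_ee_pos()); o=status.read_ee_rot()
    f=imaging.grab_frame(name)
    if 'T_tool_cam' in f:
        T=np.eye(4); T[:3,:3]=Ro.from_euler('xyz',o).as_matrix() ; T[:3,3]=p
        C=T@np.array(f['T_tool_cam']); f['R']=C[:3,:3].T; f['t']=-f['R']@C[:3,3]
    if fn: cv2.imwrite('pics/'+fn,cv2.cvtColor(f['image'],cv2.COLOR_RGB2BGR))
    return f
def rays(f,uv):
    uv=np.array(uv,float).reshape(-1,1,2)
    n=cv2.undistortPoints(uv,np.array(f['mtx']),np.array(f['distortion'])).reshape(-1,2)
    d=np.c_[n,np.ones(len(n))]@np.array(f['R'])
    c=-np.array(f['R']).T@np.array(f['t'])
    return c,d
def onplane(f,uv,z):
    c,d=rays(f,uv); return c+d*((z-c[2])/d[:,2])[:,None]
def proj(f,X):
    r,_=cv2.Rodrigues(np.array(f['R'])); 
    return cv2.projectPoints(np.array(X,float).reshape(-1,3),r,np.array(f['t'],float),np.array(f['mtx']),np.array(f['distortion']))[0].reshape(-1,2)
def cloud(f):
    D=f['depth']; v,u=np.nonzero(D>0)
    c,d=rays(f,np.c_[u,v]); return u,v,c+d*D[v,u][:,None]
E
python3 - <<'E'
from h import *
import pickle
for n in ['scene','top','wrist']:
    f=snap(n,n+'0.png'); pickle.dump(f,open(n+'0.pkl','wb')); print(n,f['R'],f['t'],f['mtx'])
print(status.read_time_s(),status.read_ee_rot(),status.read_width())
E
```

```text
pics
scene [[-0.87953439  0.47579686 -0.0060502 ]
 [ 0.35325926  0.64439343 -0.6782072 ]
 [-0.31879015 -0.59864385 -0.73484582]] [ 0.54084973 -0.17030009  1.45270999] [[437.36256251   0.         319.26665158]
 [  0.         437.36256251 188.38606333]
 [  0.           0.           1.        ]]
top [[-0.02453239 -0.99964228  0.01065231]
 [-0.99051018  0.02286411 -0.13552419]
 [ 0.13523216 -0.01387595 -0.99071677]] [0.01605741 0.6147968  1.07039987] [[372.32344169   0.         320.16939164]
 [  0.         372.32344169 200.56387322]
 [  0.           0.           1.        ]]
wrist [[ 0.38940349  0.92106152 -0.0032559 ]
 [ 0.88098809 -0.3714253   0.29309254]
 [ 0.26874694 -0.11699967 -0.95607853]] [-0.67387568 -0.03901393  0.38059543] [[284.92742569   0.         318.06258646]
 [  0.         284.92742569 202.81189644]
 [  0.           0.           1.        ]]
0.15 [-3.14022232e+00  1.14805899e-04  2.74086447e+00] 0.08577292020385524
```

View pics/scene0.png

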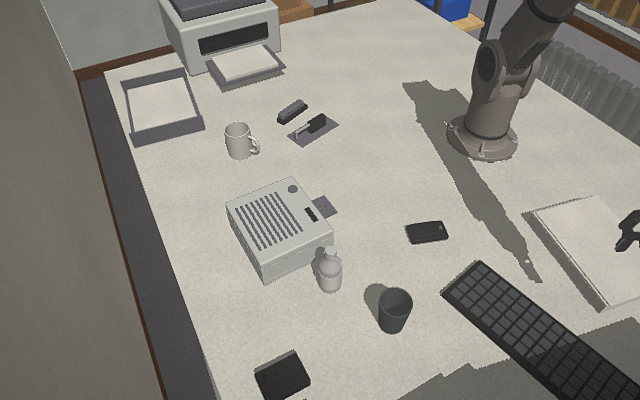

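View pics/top0.png

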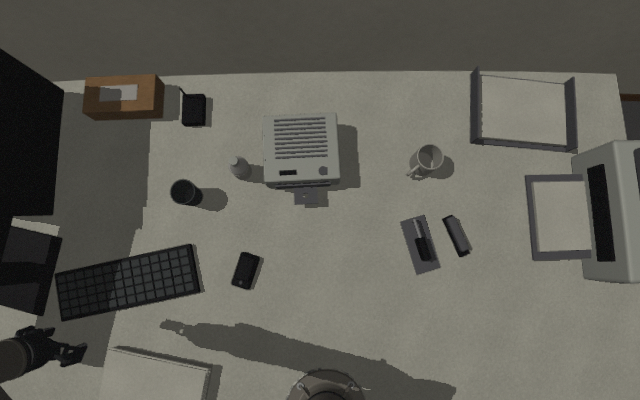

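View pics/wrist0.png

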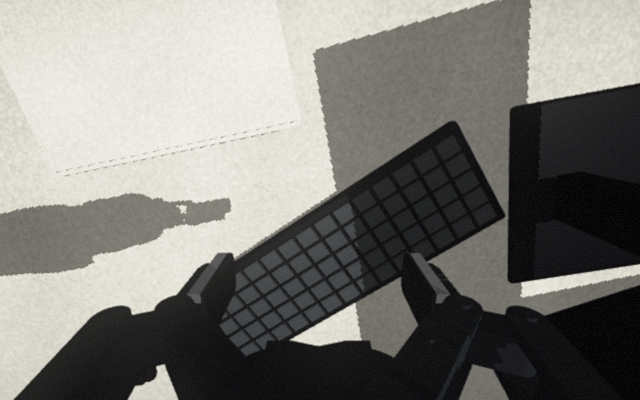

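The top view shows the cleaner around (302,150), its tab at (308,198), and the hook on its pad at (421,243) with the stapler at (457,235). The scene view shows the tab and hole at (322,206) and the hook near (313,127). I'll enlarge these areas and measure them.

Run:
```python
from h import *
import pickle
t=pickle.load(open('top0.pkl','rb'));s=pickle.load(open('scene0.pkl','rb'))
a=cv2.resize(t['image'][100:215,250:355],None,fx=3.8,fy=3.8,interpolation=cv2.INTER_CUBIC)
b=cv2.resize(t['image'][200:285,390:480],None,fx=4.4,fy=4.4,interpolation=cv2.INTER_CUBIC)
H=max(a.shape[0],b.shape[0])
c=np.hstack([cv2.copyMakeBorder(x,0,H-x.shape[0],0,0,0) for x in (a,b)])
cv2.imwrite('pics/topcrop.png',cv2.cvtColor(np.clip(c*1.3,0,255).astype('uint8'),4)); print(a.shape,c.shape)
u,v,P=cloud(t)
D=np.zeros((400,640,3))*np.nan; D[v,u]=P
for (r,c0) in [(198,308),(190,308),(130,300),(243,421),(236,418),(222,416),(260,425),(243,405)]:
    print(r,c0,D[r,c0])
# cleaner top z ~0.1
m=(np.abs(P[:,2]-0.1)<0.012)&(u>250)&(u<350)&(v>100)&(v<200)
r=cv2.minAreaRect(P[m,:2].astype('float32')); print('cleaner top rect',m.sum(),r,P[m,2].mean())
```

```text
(437, 399, 3) (437, 795, 3)
198 308 [0.62238577 0.03743821 0.05002524]
190 308 [0.64740132 0.03706402 0.04418874]
130 300 [0.81536855 0.05581667 0.1010121 ]
243 421 [ 0.48091896 -0.29364845  0.04566018]
236 418 [ 0.5019483  -0.28693744  0.04159998]
222 416 [ 0.5434135  -0.28184072  0.04687656]
260 425 [ 0.43076441 -0.30279037  0.04571894]
243 405 [ 0.48304894 -0.25713315 -0.00167163]
cleaner top rect 5098 ((0.7673635482788086, 0.05520603060722351), (0.20156018435955048, 0.22115997970104218), 1.9262385368347168) 0.10075734997133744
```

View pics/topcrop.png

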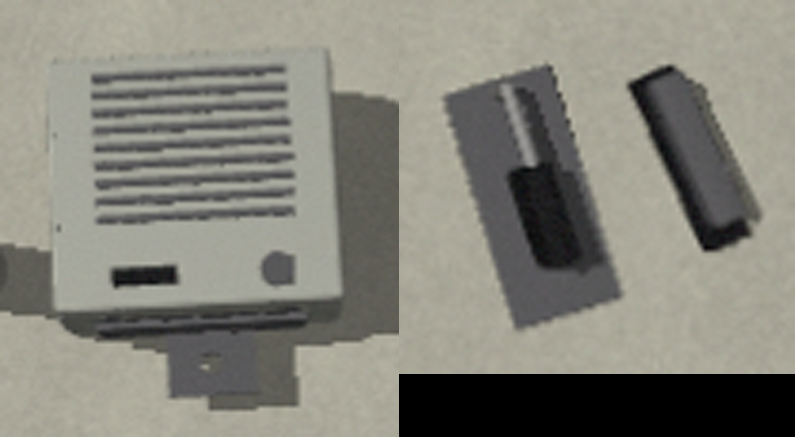

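The finger hole shows at about (305,195) in the top view, and the cleaner's yaw is about 2°. Next I'll refine the top-view geometry and plan a wrist look at the tab.

Run:
```python
from h import *
import pickle
t=pickle.load(open('top0.pkl','rb'));w=pickle.load(open('wrist0.pkl','rb'))
np.set_printoptions(precision=4,suppress=True)
print(np.array(w['T_tool_cam']),w['distortion'],t['distortion'])
u,v,P=cloud(t)
m=(np.abs(P[:,2]-0.1)<0.012)&(u>250)&(u<350)&(v>100)&(v<200)
b=cv2.boxPoints(cv2.minAreaRect(P[m,:2].astype('float32')));print('cleaner corners',b)
hole=onplane(t,[[305.3,195.3]],0.048);print('hole',hole)
# pad corners from crop
cr=np.array([[445,98],[549,66],[620,296],[518,328]],float); px=np.c_[390+(cr[:,0]-399)/4.4,200+cr[:,1]/4.4]
pc=onplane(t,px,0.004);print('pad',pc,pc.mean(0))
hm=(P[:,2]>0.035)&(P[:,2]<0.06)&(u>405)&(u<440)&(v>210)&(v<272)
gray=t['image'].max(2)
hm2=hm&(gray[v,u]<60)
print(hm.sum(),hm2.sum(),cv2.minAreaRect(P[hm,:2].astype('float32')),cv2.minAreaRect(P[hm2,:2].astype('float32')))
hm3=hm&~hm2
print('rod',P[hm3].mean(0)); 
for (cy) in [2,-2]:pass
for p,yaw in [((0.56,0.04,0.25),0.03),((0.56,0.04,0.25),0.03+np.pi),((0.46,-0.29,0.25),0.27),((0.46,-0.29,0.25),0.27+np.pi)]:
    print(solver.inverse_kinematics(p,[np.pi,0,yaw]))
```

```text
[[ 0.0008 -0.9561 -0.293   0.0748]
 [ 1.      0.0012 -0.0013  0.0003]
 [ 0.0016 -0.293   0.9561 -0.1506]
 [ 0.      0.      0.      1.    ]] [-0.0002  0.      0.      0.      0.    ] [-0.0745  0.      0.      0.      0.    ]
cleaner corners [[ 0.6629  0.1623]
 [ 0.6704 -0.0587]
 [ 0.8718 -0.0519]
 [ 0.8644  0.1691]]
hole [[0.631  0.0453 0.048 ]]
pad [[ 0.5469 -0.245   0.004 ]
 [ 0.5676 -0.3202  0.004 ]
 [ 0.4059 -0.361   0.004 ]
 [ 0.3864 -0.288   0.004 ]] [ 0.4767 -0.3035  0.004 ]
264 195 ((0.49282246828079224, -0.293776273727417), (0.1300785392522812, 0.0232528205960989), 15.331135749816895) ((0.46402788162231445, -0.3016704320907593), (0.07036435604095459, 0.0232528205960989), 15.331135749816895)
rod [ 0.5267 -0.2833  0.044 ]
[-0.837   0.3395  0.834   1.8409 -0.2827  1.0846 -1.4382]
[-0.4916  0.2721  0.3784  1.8213 -0.1135  1.0693  1.5295]
[-0.4258  0.4201  1.1564  1.8887 -0.4291  1.1137 -0.4054]
[-0.3782  0.3765  1.0683  1.8869 -0.3708  1.0957  2.6757]
```

Run:
```python
from h import *
import pickle
np.set_printoptions(precision=4,suppress=True)
q=np.array(status.read_qpos()); q[0]=-0.06;q[6]=-1.45;q[2]=0;q[4]=0
bot.goto_joints(q); print(status.read_time_s(),status.read_ee_pos(),status.read_ee_rot())
bot.reach([0.60,0.045,0.19],[np.pi,0,0.034])
print(status.read_time_s(),status.read_ee_pos(),status.read_ee_rot(),status.read_qpos())
f=snap('wrist','wtab.png'); pickle.dump(f,open('wtab.pkl','wb'))
```

```text
2.8417 [ 0.6739 -0.0203  0.2223] [-3.1408  0.0014  0.1831]
3.3417 [0.5995 0.0464 0.1901] [-3.1415 -0.0001  0.037 ] [-0.1831  0.3894  0.0027  1.7725 -0.0014  0.9796 -1.7136]
```

View pics/wtab.png

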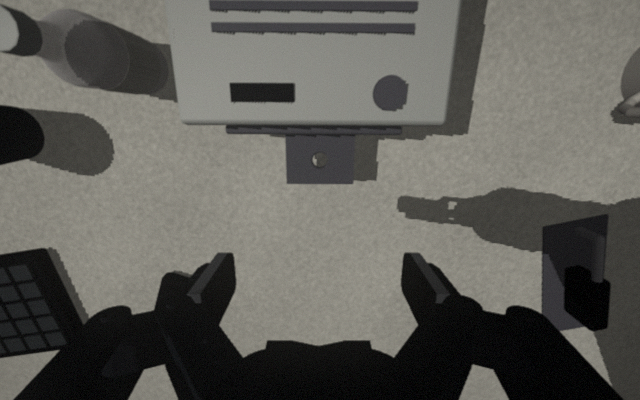

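The wrist view shows the tab at u 287–354 with its front edge at v≈183, and the hole at about (320,160). The hook is at the far right, near (587,297).

Run:
```python
from h import *
import pickle
np.set_printoptions(precision=4,suppress=True)
f=pickle.load(open('wtab.pkl','rb'))
im=f['image'];g=im.max(2)
c=np.clip(im[110:200,270:380].astype(float)*1.6,0,255).astype('uint8')
cv2.imwrite('pics/wtabc.png',cv2.cvtColor(cv2.resize(c,None,fx=6,fy=6,interpolation=cv2.INTER_CUBIC),4))
print(g[156:167,308:332])
print(g[150,280:360]); print(g[170,280:385]);print(g[170:190,300])
# housing front top edge
e=onplane(f,[[183,122],[445,124]],0.1);print('front top',e, 'yaw',np.degrees(np.arctan2(*( -(e[0]-e[1])[:2]))))
```

```text
[[ 65  68  66  59  61  99 109  73  74  78  73  69  73  73  68  68  69  72
   65  67  66  65  64  68]
 [ 68  66  62  63  77 117 112  81  71  78  74  71  70  73  64  64  65  68
   67  66  63  68  63  60]
 [ 62  65  65  58  89 135 124  87  71  74  67  71  68  67  69  70  67  71
   68  71  64  65  70  69]
 [ 64  67  60  59  96 141 141 138 114  71  69  71  69  66  68  69  70  73
   70  67  69  64  67  66]
 [ 68  65  58  60  95 135 149 149 121  71  66  70  65  67  68  71  70  69
   67  60  63  63  62  66]
 [ 66  69  65  54  84 129 143 141 114  70  66  65  72  75  70  68  70  71
   64  63  67  65  65  68]
 [ 68  64  65  56  67 109 139 133 103  68  65  65  74  73  74  70  70  69
   66  65  68  66  65  62]
 [ 68  64  65  60  47  86 123 132 103  71  63  65  67  73  71  75  67  68
   63  64  62  63  65  63]
 [ 66  66  69  59  58  61  99 122 106  70  72  65  68  69  73  69  68  62
   65  63  62  62  64  65]
 [ 64  70  66  64  62  55  66  83  84  66  70  68  70  67  69  66  58  57
   66  68  65  61  68  66]
 [ 67  65  65  63  65  60  54  57  55  54  61  69  60  61  55  53  58  65
   71  63  67  6
[... 235 characters left out ...]
  68  66  64  65  70  64  65  65  63  67  66  64  66  66  62  63  62
  67  62  61  68  71  74  72  70]
[136 136 139 143 144 139 112  69  67  66  65  66  63  70  65  67  68  66
  70  65  66  66  66  66  67  70  64  68  64  65  64  64  69  66  64  66
  64  72  68  66  67  64  65  63  64  69  66  69  65  65  68  67  67  63
  63  63  66  63  65  66  66  66  64  65  65  65  66  64  68  70  68  64
  64  68  71  71  70  72  74  70  67  72  74  69  73  71  71  73  67  66
  68  75  72  71  73  71  72 116 147 145 149 145 145 143 139]
[ 66  66  68  65  66  67  68  66  65  65  68  67  68  83 128 142 141 143
 144 146]
front top [[ 0.665   0.1587  0.1   ]
 [ 0.6715 -0.0545  0.1   ]] yaw 178.25997623335613
```

View pics/wtabc.png

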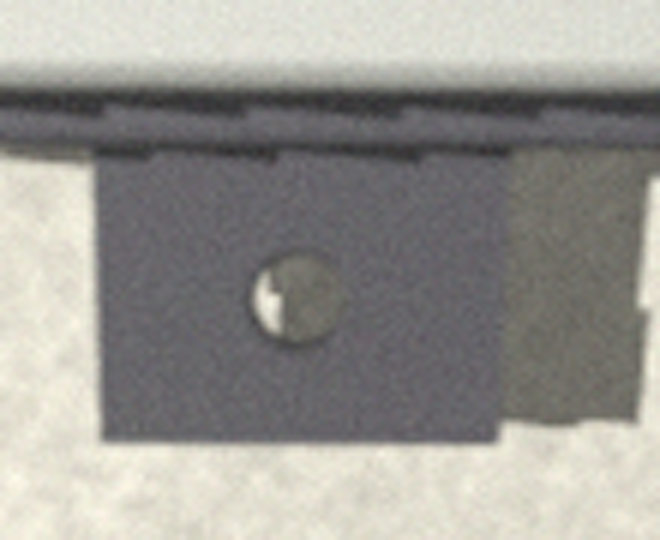

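Run:
```python
from h import *
import pickle
np.set_printoptions(precision=4,suppress=True)
f=pickle.load(open('wtab.pkl','rb'))
print('hole',onplane(f,[[319.3,159.4]],.048),'tabmid edges',onplane(f,[[286.2,160],[353.2,160],[319.3,182.9]],.048))
bot.goto_joints([0.505,.389,0,1.7725,0,.98,-0.77]); print(status.read_time_s(),status.read_ee_pos(),status.read_ee_rot())
y=0.267;p=np.array([0.4640,-0.3017])
bot.reach([*(p-0.0*np.array([np.cos(y),np.sin(y)])),0.19],[np.pi,0,y])
print(status.read_time_s(),status.read_ee_pos(),status.read_ee_rot(),status.read_qpos())
f=snap('wrist','whook.png'); pickle.dump(f,open('whook.pkl','wb'))
```

```text
hole [[0.6311 0.0462 0.048 ]] tabmid edges [[0.6292 0.0802 0.048 ]
 [0.6318 0.0114 0.048 ]
 [0.6064 0.0453 0.048 ]]
4.8833 [ 0.4943 -0.3426  0.1903] [-3.1412 -0.0008  0.2975]
5.2 [ 0.4645 -0.2992  0.1902] [-3.1411 -0.0004  0.271 ] [ 0.4664  0.3128 -0.0083  1.8855  0.0024  0.9434 -0.8426]
```

View pics/whook.png

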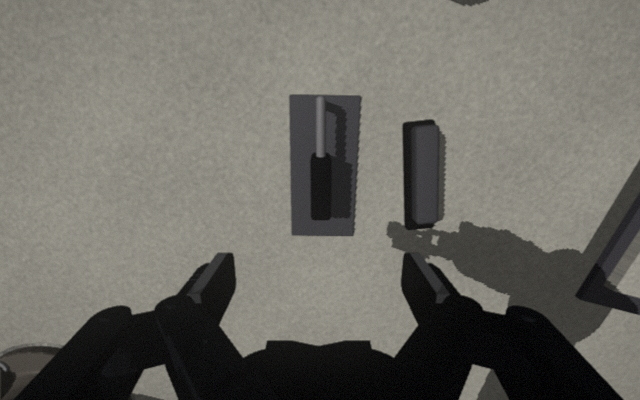

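The wrist view shows the handle at about u 310–331, v 153–220, the rod running up to (320,97), and the pad at u 290–361, v 95–237. I'll measure these now.

Run:
```python
from h import *
import pickle
np.set_printoptions(precision=4,suppress=True)
f=pickle.load(open('whook.pkl','rb'))
im=f['image']
c=np.clip(im[85:245,275:375].astype(float)*2.2,0,255).astype('uint8')
cv2.imwrite('pics/whookc.png',cv2.cvtColor(cv2.resize(c,None,fx=3.7,fy=3.7,interpolation=cv2.INTER_CUBIC),4))
g=im.max(2)
m=np.zeros(g.shape,'uint8'); m[85:245,285:365]=(g[85:245,285:365]<32)
n,l,s,_=cv2.connectedComponentsWithStats(m); i=1+np.argmax(s[1:,4]); print(s[i])
cnt=cv2.findContours((l==i).astype('uint8'),0,2)[0][0].reshape(-1,2)
W=onplane(f,cnt,0.048); print('handle',cv2.minAreaRect(W[:,:2].astype('float32')))
pc=onplane(f,[[290,95],[361,96],[355,236.5],[292,236]],0.004); print('pad',pc,pc.mean(0))
ex=(pc[0]+pc[1]-pc[2]-pc[3]);print('padyaw',np.arctan2(ex[1],ex[0]), np.linalg.norm(ex)/2)
r=onplane(f,[[320.5,150],[320,100]],0.045);d=r[1]-r[0];print('rod',r,np.arctan2(d[1],d[0]))
```

```text
[ 311  153   22   67 1278]
handle ((0.4676150381565094, -0.3019607663154602), (0.07178633660078049, 0.02185085043311119), 15.154306411743164)
pad [[ 0.549  -0.2434  0.004 ]
 [ 0.5691 -0.3195  0.004 ]
 [ 0.4061 -0.3647  0.004 ]
 [ 0.3851 -0.2867  0.004 ]] [ 0.4774 -0.3036  0.004 ]
padyaw 0.2642403968051685 0.16932038305325645
rod [[ 0.5045 -0.2907  0.045 ]
 [ 0.5509 -0.2771  0.045 ]] 0.2843873943858719
```

View pics/whookc.png

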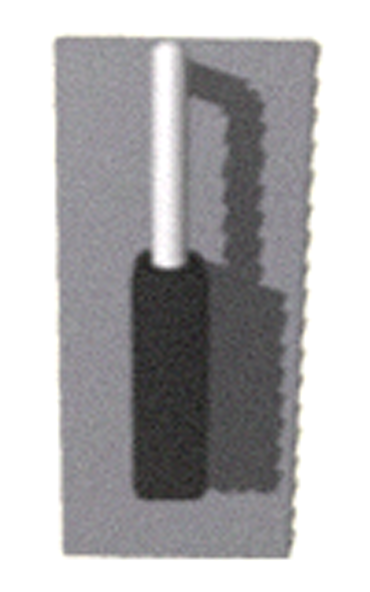

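Run:
```python
from h import *
np.set_printoptions(precision=4,suppress=True)
o=[np.pi,0,0.265]; x,y=0.4665,-0.302
bot.reach([x,y,0.10],o); bot.sleep(0.2); print(status.read_ee_pos(),status.read_ee_rot())
print(bot.servo_line([x,y,0.035],velocity=0.08,stop_force=15)); bot.sleep(0.2)
print(status.read_time_s(),status.read_ee_pos(),status.read_wrist_force())
grab(90); bot.sleep(0.2); print(status.read_time_s(),status.read_width(),status.read_wrist_force(),status.read_ee_pos())
```

```text
[ 0.4681 -0.303   0.1022] [ 3.1388 -0.003   0.2648]
False
7.0667 [ 0.4668 -0.3022  0.0355] [ 0.45   -0.4854 -0.0316]
7.9083 0.01844810826199007 [-1.1918  0.0336  5.811 ] [ 0.4665 -0.302   0.0354]
```

Run:
```python
from h import *
import pickle
np.set_printoptions(precision=4,suppress=True)
p=np.array(status.read_ee_pos()); 
bot.servo_line([p[0],p[1],0.14],velocity=0.1); bot.sleep(0.3)
print(status.read_time_s(),status.read_width(),status.read_wrist_force(),status.read_ee_pos(),status.read_ee_rot(),status.read_qpos())
f=snap('wrist','wlift.png'); pickle.dump(f,open('wlift.pkl','wb'))
```

```text
9.4083 0.018325161158147574 [ 0.2828  0.8231 -2.0876] [ 0.4664 -0.3019  0.1397] [-3.1412  0.0005  0.265 ] [ 0.4686  0.3797 -0.0079  1.9225  0.004   0.84   -0.8472]
```

View pics/wlift.png

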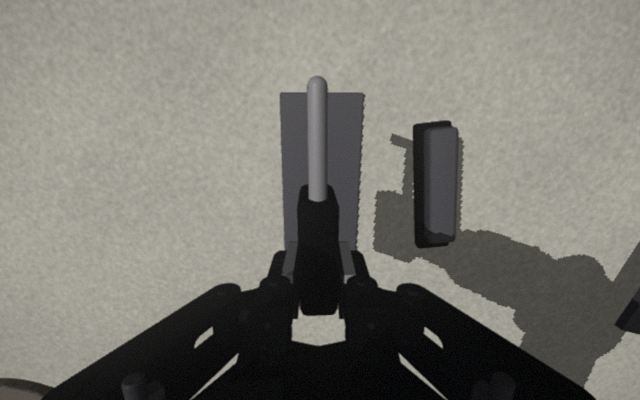

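The hook is held, with the rod running from (318,198) to its bend at (317,76). Next I'll compute the tip in the tool frame and use depth to check the pitch.

Run:
```python
from h import *
import pickle
np.set_printoptions(precision=4,suppress=True)
f=pickle.load(open('wlift.pkl','rb')); T=np.array(f['T_tool_cam'])
g=f['image'].max(2).astype(int)
for v in (78,86,95,110,130,150,170,190):
    print(v,g[v,302:334])
D=f['depth']
for v in (80,86,95,110,130,150,170,190):
    r=np.nonzero(g[v,300:336]>0)[0]
    u=317.5; d=D[v,317]
    n=cv2.undistortPoints(np.array([[[u,v]]],float),np.array(f['mtx']),np.array(f['distortion'])).ravel()
    Pc=np.array([n[0]*d,n[1]*d,d,1]); print(v,d,(T@Pc)[:3])
def toolplane(u,v,zt):
    n=cv2.undistortPoints(np.array([[[u,v]]],float),np.array(f['mtx']),np.array(f['distortion'])).ravel()
    d=T[:3,:3]@np.array([n[0],n[1],1]); c=T[:3,3]; return c+d*(zt-c[2])/d[2]
for v in (76,86,87):print('bend',toolplane(317,v,-0.005))
print('rod root',toolplane(318,198,-0.01),toolplane(318,190,-0.01))
```

```text
78 [177 179 174 174 176 172 167 159 139 125 125 123 128 121 122 116 114 105
  97  89  88 107 143 165 166 160 166 167 167 171 170 171]
86 [168 171 169 171 151 119 122 129 131 136 143 151 152 150 139 131 123 117
 110 100  96  88  76  67  62 120 169 169 166 170 169 171]
95 [ 85  85  90  80  87 104 124 129 131 133 139 147 148 144 135 135 125 115
 108  98  99  90  80  66  60  61  76  84  80  85  81  84]
110 [ 84  79  79  85  88 102 123 123 131 135 138 142 144 142 137 128 121 114
 107 103  92  83  79  66  61  68  78  85  84  82  82  82]
130 [ 83  81  79  82  83  99 115 127 130 132 139 139 138 136 132 128 120 117
 110 100  96  89  77  64  57  67  80  83  85  81  77  78]
150 [ 80  80  85  82  81  89 108 125 127 133 133 133 136 134 134 125 121 114
 101 102  95  85  75  64  58  68  80  81  77  81  79  82]
170 [ 80  79  81  79  76  78 103 122 126 131 133 132 133 134 131 129 120 115
 109 103  93  88  75  62  57  64  76  80  78  74  78  76]
190 [ 29  25  21  26  28  31  78 115 129 132 135 133 131 130 128 127 122 114
 108 100  99  86  75  63  47  35  19  19  24  19  20  40]
80 0.13118793 [ 0.0904 -0.0004 -0.0086]
86 0.1315573 [ 0.0878 -0.0004 -0.009 ]
95 0.13084343 [ 0.0838 -0.0004 -0.011 ]
110 0.13463342 [ 0.0773 -0.0004 -0.009 ]
130 0.13699928 [ 0.0681 -0.0004 -0.0094]
150 0.13993639 [ 0.0586 -0.0004 -0.0092]
170 0.14290018 [ 0.0487 -0.0004 -0.0092]
190 0.14392993 [ 0.0388 -0.0004 -0.0111]
bend [ 0.0926 -0.0006 -0.005 ]
bend [ 0.0882 -0.0006 -0.005 ]
bend [ 0.0878 -0.0006 -0.005 ]
rod root [ 0.0343 -0.0001 -0.01  ] [ 0.0385 -0.0001 -0.01  ]
```

Run:
```python
from h import *
import pickle
np.set_printoptions(precision=4,suppress=True)
o=[np.pi,0,0.0325]
bot.reach([0.49,0.043,0.125],o); bot.sleep(0.4)
print(status.read_time_s(),status.read_width(),status.read_wrist_force(),status.read_ee_pos(),status.read_ee_rot(),status.read_qpos())
f=snap('wrist','wpre.png'); pickle.dump(f,open('wpre.pkl','wb'))
```

```text
11.1583 0.018183993156134635 [-0.1735  0.1696 -2.0922] [0.4901 0.0426 0.125 ] [ 3.1415 -0.      0.0318] [-0.132   0.3098 -0.0963  2.0729  0.0426  0.7607 -1.7936]
```

View pics/wpre.png

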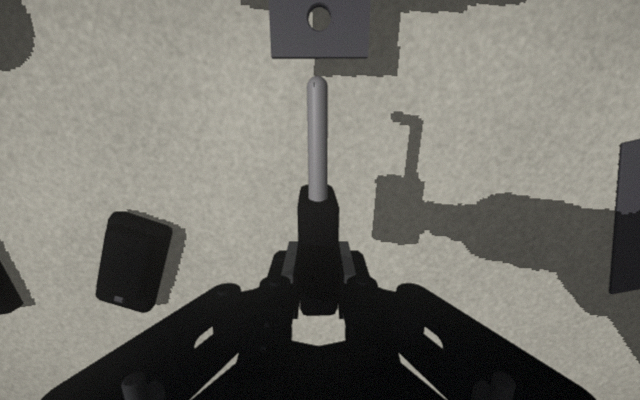

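The wrist view now shows the hole at about (319,17) ahead of the hook's bend at (317,78). I'll locate it again from this pose.

Run:
```python
from h import *
import pickle
np.set_printoptions(precision=4,suppress=True)
f=pickle.load(open('wpre.pkl','rb'))
g=cv2.resize(f['image'][0:64,285:355],None,fx=9,fy=9,interpolation=cv2.INTER_CUBIC)
cv2.imwrite('pics/wprec.png',cv2.cvtColor(np.clip(g*1.5,0,255).astype('uint8'),4))
G=f['image'].max(2).astype(int); print(G[17,300:340]); print(G[0:36,322]); print(G[0:36,316]);print(G[50:64,300])
```

```text
[ 78  77  79  77  79  75  66  48  82 137 158 156 129  81  76  81  79  79
  77  77  80  81  78  77  79  77  78  75  77  76  70  70  76  75  78  81
  76  78  76  78]
[77 80 69 59 51 41 35 47 72 77 78 80 74 77 78 76 76 78 76 79 83 78 81 80
 84 79 76 78 76 73 68 76 81 78 79 78]
[78 79 67 51 43 33 29 48 70 73 71 71 73 72 75 76 76 79 86 76 84 79 78 78
 74 81 75 80 78 78 69 69 78 75 80 79]
[ 81  82  83  80  83  86  71  52  89 152 171 173 167 168]
```

View pics/wprec.png

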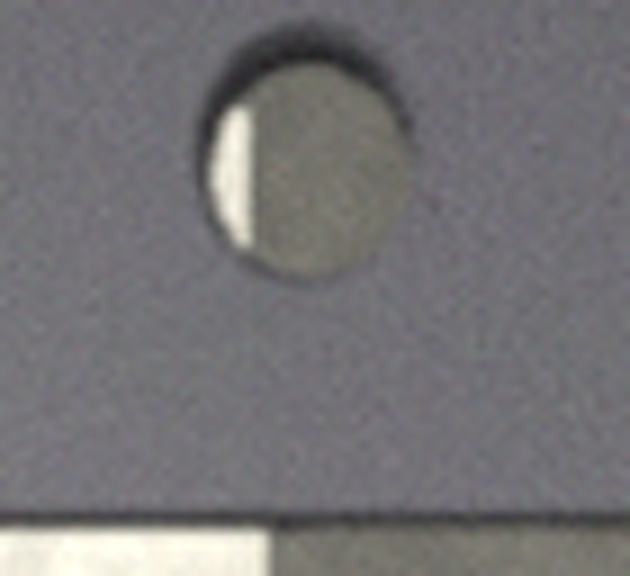

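Run:
```python
from h import *
import pickle
np.set_printoptions(precision=4,suppress=True)
f=pickle.load(open('wpre.pkl','rb'))
print(onplane(f,[[318.55,16.2],[318.55,1.9],[318.55,30.6],[306.8,16.2],[330.3,16.2],[318.5,57.0],[271.5,57],[367.5,57]],.048))
```

```text
[[0.6308 0.0468 0.048 ]
 [0.6393 0.0471 0.048 ]
 [0.6219 0.0465 0.048 ]
 [0.6305 0.055  0.048 ]
 [0.6311 0.0386 0.048 ]
 [0.6051 0.046  0.048 ]
 [0.604  0.0799 0.048 ]
 [0.6063 0.0106 0.048 ]]
```

Run:
```python
from h import *
import pickle
np.set_printoptions(precision=4,suppress=True)
o=[np.pi,0,0.0325]
bot.servo_line([0.5423,0.0429,0.125],ori=o,velocity=0.08);
bot.servo_line([0.5423,0.0429,0.082],velocity=0.06);bot.sleep(0.3)
print(status.read_time_s(),status.read_wrist_force(),status.read_ee_pos(),status.read_ee_rot())
f=snap('wrist','wover.png'); pickle.dump(f,open('wover.pkl','wb'))
```

```text
13.175 [ 1.2828 -0.1369 -2.1927] [0.5425 0.0429 0.0823] [-3.1415 -0.0005  0.0325]
```

View pics/wover.png

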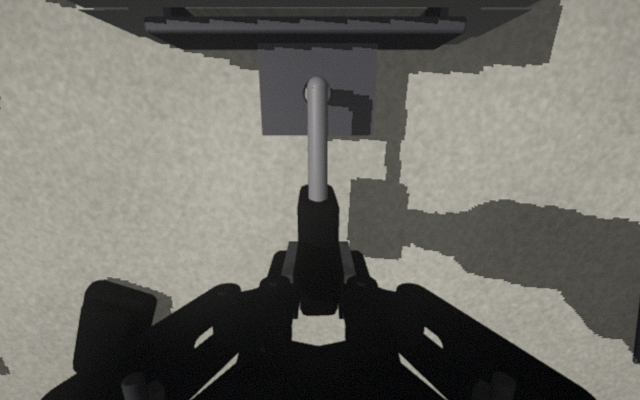

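The hole rim shows evenly on both sides of the rod at (317,92), so it's aligned. Now a guarded descent.

Run:
```python
from h import *
np.set_printoptions(precision=4,suppress=True)
print(bot.servo_line([0.5423,0.0429,0.0575],velocity=0.02,stop_force=3));bot.sleep(0.3)
print(status.read_time_s(),status.read_wrist_force(),status.read_ee_pos(),status.read_ee_rot())
```

```text
False
14.9 [ 0.2937 -0.3443 -2.9724] [0.5423 0.0429 0.0575] [ 3.1416 -0.0001  0.0324]
```

Run:
```python
from h import *
np.set_printoptions(precision=4,suppress=True)
d=-np.array([np.cos(.0325),np.sin(.0325)]); p0=np.array([0.5423,0.0429])
f0=np.array(status.read_wrist_force())
for s in (0.006,0.012,0.025):
    q=p0+d*s
    r=bot.servo_line([*q,0.0575],velocity=0.02,stop_force=7)
    print(s,r,status.read_time_s(),status.read_wrist_force()-f0,status.read_ee_pos())
    if r: break
snap('wrist','wpull.png')
```

```text
0.006 False 15.35 [0.6812 0.4121 0.3744] [0.5366 0.0427 0.0577]
0.012 False 15.8 [ 1.0649  0.1984 -0.2809] [0.5298 0.0425 0.0574]
0.025 False 16.6 [0.6914 0.7914 0.5905] [0.5168 0.042  0.0574]
```

View pics/wpull.png

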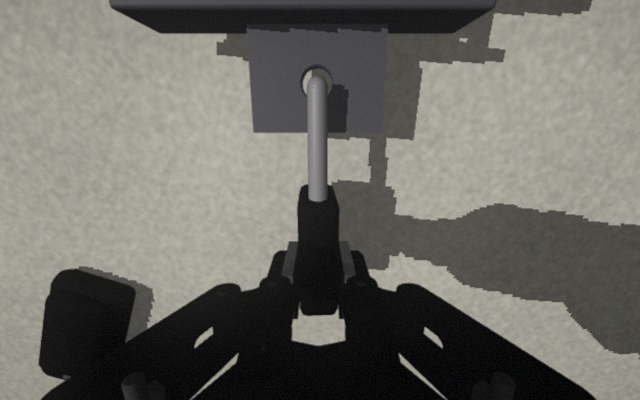

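The tab stayed at the same image place while the tool moved 25 mm, and the tip at (317,80) bears on the near rim of the hole. So the tray is following. I'll continue at a slower, guarded speed.

Run:
```python
from h import *
np.set_printoptions(precision=4,suppress=True)
d=-np.array([np.cos(.0325),np.sin(.0325)]); p0=np.array([0.5423,0.0429])
print(solver.inverse_kinematics([*(p0+d*0.113),0.0575],[np.pi,0,.0325]),solver.inverse_kinematics([*(p0+d*0.117),0.0575],[np.pi,0,.0325]))
r=bot.servo_line([*(p0+d*0.055),0.0575],velocity=0.025,stop_force=8)
print(r,status.read_time_s(),status.read_wrist_force(),status.read_ee_pos())
if not r:
    r=bot.servo_line([*(p0+d*0.113),0.0575],velocity=0.010,stop_force=7)
    print(r,status.read_time_s(),status.read_wrist_force(),status.read_ee_pos())
bot.sleep(0.1)
p=np.array(status.read_ee_pos());print((p[:2]-p0)@d,status.read_wrist_force())
```

```text
[-0.1542  0.346  -0.0951  2.2499  0.0618  0.548  -1.8348] [-0.1554  0.3411 -0.0957  2.2585  0.0618  0.5443 -1.8368]
False 18.0 [ 3.0152 -0.0181 -2.7206] [0.4872 0.0411 0.0574]
True 22.0083 [ 2.5137 -0.5647 -2.6127] [0.4434 0.0399 0.0579]
0.09893273997790861 [ 1.8337  0.536  -3.6839]
```

Run:
```python
from h import *
np.set_printoptions(precision=3,suppress=True)
d=-np.array([np.cos(.0325),np.sin(.0325)]); p0=np.array([0.5423,0.0429])
def F(n=5):
    a=[]
    for _ in range(n): a.append(status.read_wrist_force()); bot.sleep(0.03)
    return np.mean(a,0)
print(F())
s=0.099
for k in range(3):
    s+=0.001
    r=bot.servo_line([*(p0+d*s),0.0575],velocity=0.006,stop_force=9)
    p=np.array(status.read_ee_pos()); f=F(); print(round(s,4),r,(p[:2]-p0)@d,f)
    if -f[:2]@d>9: break
print(status.read_time_s())
snap('wrist','wstop.png')
```

```text
[ 2.103 -0.06  -3.483]
0.1 False 0.09892749364718928 [ 5.354  0.362 -4.538]
0.101 False 0.09899148397146325 [ 7.601 -0.113 -5.167]
0.102 False 0.09936293385089635 [ 8.399 -0.25  -5.432]
23.825
```

View pics/wstop.png

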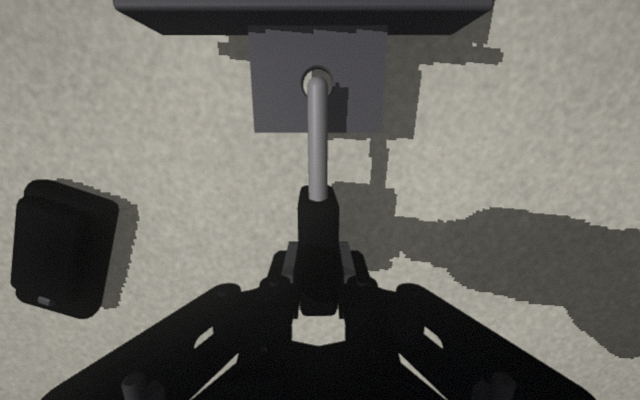

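The stop is felt: force rises while the position holds near 99 mm. I'll step up to about 14 N and hold there.

Run:
```python
from h import *
np.set_printoptions(precision=3,suppress=True)
d=-np.array([np.cos(.0325),np.sin(.0325)]); p0=np.array([0.5423,0.0429])
def F(n=8):
    a=[]
    for _ in range(n): a.append(status.read_wrist_force()); bot.sleep(0.03)
    return np.mean(a,0)
s=0.102
for k in range(10):
    s+=0.0006
    r=bot.servo_line([*(p0+d*s),0.0575],velocity=0.006,stop_force=5)
    p=np.array(status.read_ee_pos()); f=F(); h=-f[:2]@d; n=np.linalg.norm(f+[0,0,2.6]); print(round(s,4),r,(p[:2]-p0)@d,p[2],f,h,n)
    if h>13 or n>13.8: break
bot.sleep(0.4); print(F(),status.read_time_s())
```

```text
0.1026 False 0.09951880436428291 0.05822987977227792 [ 9.442 -0.611 -5.837] 9.417445966617699 10.000494432283547
0.1032 False 0.09971839757250339 0.05833336667777844 [ 9.946 -0.443 -6.578] 9.926350698218664 10.72098918442513
0.1038 False 0.09992258204599645 0.058429387909657834 [10.885 -0.612 -6.83 ] 10.859017916156565 11.693592454286822
0.1044 False 0.10013377407250426 0.05851558593354467 [11.574 -0.337 -7.229] 11.556729965563807 12.469820652514441
0.105 False 0.10033132094868664 0.05862250037204117 [12.261 -0.137 -7.532] 12.249608115830439 13.216073518981002
0.1056 False 0.10050532487569563 0.0587233242625608 [13.358 -0.323 -7.894] 13.340247439317904 14.372274035194858
[13.173 -0.467 -7.786] 27.6417
```

Run:
```python
from h import *
import pickle
np.set_printoptions(precision=3,suppress=True)
d=-np.array([np.cos(.0325),np.sin(.0325)]); p0=np.array([0.5423,0.0429])
def F(n=6):
    a=[]
    for _ in range(n): a.append(status.read_wrist_force()); bot.sleep(0.03)
    return np.mean(a,0)
for s in (0.101,0.098,0.0965):
    r=bot.servo_line([*(p0+d*s),0.0575],velocity=0.01,stop_force=None if s>0.1 else 8)
    p=np.array(status.read_ee_pos()); print(s,r,(p[:2]-p0)@d,p[2],F())
f=snap('wrist','wrel.png'); pickle.dump(f,open('wrel.pkl','wb'))
T=np.array(f['T_tool_cam'])
for v in (90,110,130,150,170,190):
    dd=f['depth'][v,317];n=cv2.undistortPoints(np.array([[[317.,v]]]),np.array(f['mtx']),np.array(f['distortion'])).ravel()
    print(v,(T@np.array([n[0]*dd,n[1]*dd,dd,1]))[:3])
print(status.read_time_s())
```

```text
0.101 False 0.09969641735083164 0.05779019969884451 [ 5.752 -0.188 -3.826]
0.098 False 0.09861234553028167 0.057319348594845644 [ 1.01  -0.052 -2.37 ]
0.0965 False 0.09672922080937552 0.05740873131317392 [-0.354 -0.232 -2.224]
90 [ 0.086 -0.001 -0.01 ]
110 [ 0.077 -0.001 -0.009]
130 [ 0.068 -0.001 -0.01 ]
150 [ 0.059 -0.001 -0.009]
170 [ 0.049 -0.001 -0.009]
190 [ 0.039 -0.001 -0.01 ]
29.65
```

View pics/wrel.png

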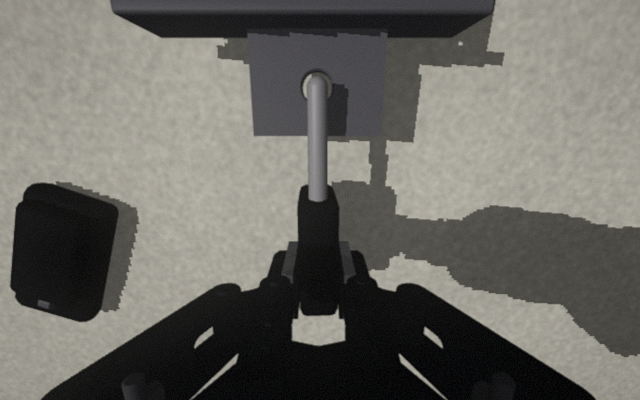

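The rod is still level and the tip sits free near the middle of the hole, with a clear rim visible around (316,84). Next I lift it out and check the tray.

Run:
```python
from h import *
import pickle
np.set_printoptions(precision=4,suppress=True)
p=np.array(status.read_ee_pos())
r=bot.servo_line([p[0],p[1],0.125],velocity=0.03,stop_force=4)
print(r,status.read_time_s(),status.read_wrist_force(),status.read_ee_pos(),status.read_qpos())
```

```text
False 32.05 [-0.6531 -0.262  -2.0186] [0.4457 0.0397 0.1249] [-0.1389  0.2418 -0.1019  2.1727  0.0372  0.723  -1.8043]
```

Run:
```python
from h import *
import pickle
np.set_printoptions(precision=4,suppress=True)
x,y=0.4665,-0.302;o=[np.pi,0,0.265]
bot.reach([x,y,0.14],o); bot.sleep(0.2)
f=snap('top','top1.png'); pickle.dump(f,open('top1.pkl','wb'))
bot.servo_line([x,y,0.05],ori=o,velocity=0.08); bot.sleep(0.2)
r=bot.servo_line([x,y,0.0345],velocity=0.01,stop_force=4)
print(r,status.read_time_s(),status.read_wrist_force(),status.read_ee_pos(),status.read_ee_rot())
u,v,P=cloud(f)
m=(P[:,2]>0.035)&(P[:,2]<0.06)&(u>285)&(u<330)&(v>195)&(v<250); print('tab cloud x range',P[m,0].min(),P[m,0].max(),P[m,1].mean(),m.sum())
```

```text
True 36.3917 [-0.5466  1.4748  5.9062] [ 0.4664 -0.3019  0.0354] [-3.1413  0.0003  0.2651]
tab cloud x range 0.5105555450263646 0.6290790700716555 0.041753906445809744 1114
```

View pics/top1.png

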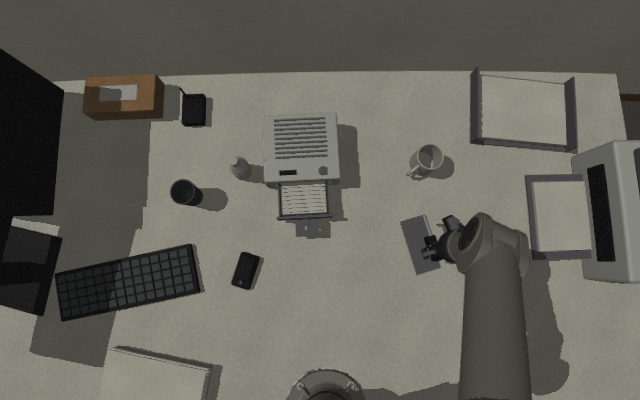

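The top view shows the tray drawn out: its body spans v 183–220 and the tab front sits at x≈0.51, about 95 mm out. The bystanders haven't moved. The hook is back on its pad at the original contact height, so I'll release and retreat.

Run:
```python
from h import *
import pickle
np.set_printoptions(precision=4,suppress=True)
gripper_open(); bot.sleep(0.4)
print(status.read_width(),status.read_wrist_force())
bot.servo_line([0.4665,-0.302,0.19],velocity=0.08); bot.sleep(0.4)
print(status.read_time_s(),status.read_wrist_force(),status.read_ee_pos())
f=snap('wrist','wend.png'); pickle.dump(f,open('wend.pkl','wb'))
g=f['image'].max(2)
m=np.zeros(g.shape,'uint8'); m[85:245,285:365]=(g[85:245,285:365]<32)
n,l,s,_=cv2.connectedComponentsWithStats(m); i=1+np.argmax(s[1:,4])
cnt=cv2.findContours((l==i).astype('uint8'),0,2)[0][0].reshape(-1,2)
print('handle',cv2.minAreaRect(onplane(f,cnt,0.048)[:,:2].astype('float32')))
u,v,P=cloud(f); q=l[v,u]==i; print('handle top z pcts',np.percentile(P[q,2],[25,50,75]))
```

```text
0.08511744631482303 [-0.3796 -0.216   0.2077]
39.9417 [ 0.0971 -0.1977 -0.275 ] [ 0.4665 -0.302   0.19  ]
handle ((0.4670608341693878, -0.30114713311195374), (0.07187455892562866, 0.022133946418762207), 15.821040153503418)
handle top z pcts [0.047  0.0477 0.0483]
```

View pics/wend.png

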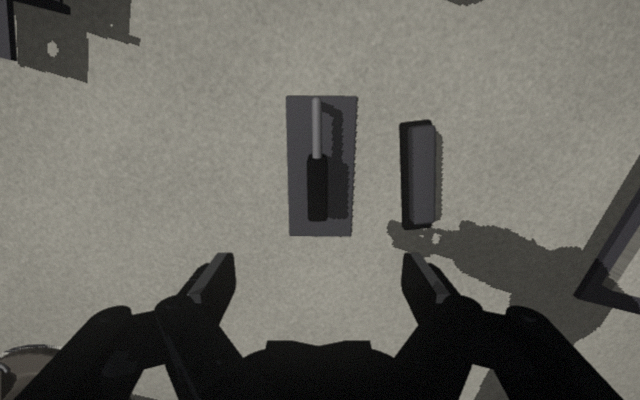

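The hook stands upright on the pad, with its handle at about (317,187), its top at z≈0.048 and the gripper clear. I'm handing in now.

Run:
```python
from h import *
print(order.hand_in(), status.read_time_s())
```

```text
the job is handed in; nothing more can be done
the job is handed in; nothing more can be done
```

I hooked the tray, drew it out against its stop, unhooked, and stood the hook back on its pad. I handed the job in just after 40 s; the hand-in gave no verdict.

- **Pull:** The stop was felt with the tool about 99 mm along the pull. I raised the pull to about 13 N along the draw, about 14 N overall by the wrist sensor, and held it there for more than 0.5 s. That stayed below the 18 N limit at every reading.
- **Tray:** After unhooking, the top view shows it about 95 mm out.
- **Hook:** The last wrist view shows it upright, about 9 mm along and 5 mm across from the pad's centre. The handle's top is at about 0.048 m, as at the start, and the gripper is clear of everything.
- **Bystanders:** They look unmoved in the pictures; I did not measure their positions.

**Disagreements:**
- While the tray was sliding, the wrist force at pauses read only about 0.7–3 N, against the 3–4 N drag expected.
- The gripper showed 18 mm on the 22 mm handle.
- There was about 5 N of downward reaction at the peak pull. Afterwards the rod was still level and the tip came free.

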